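# Snap the cover onto an LED driver

### The arm

A 6-joint arm with a two-finger parallel gripper is mounted at the origin on a cart in front of the work surface, level with it; the furniture and walls round the work are solid. World frame = base frame: x ahead of the robot, y to its left, z up, the work surface at z = 0. Lengths are in m, angles in rad, forces in N, time in s.
With the tool pointing down it reaches from about 0.25 to 0.725 m from the base axis. Payload 4 kg.
Tool frame: the origin (TCP) lies between the finger pads; the fingertips stand 17 mm ahead of it and the grasp point (between the pads) lies 2 mm behind it (tips_ahead is the distance from the TCP to the fingertips, in m); z points along the fingers, y is the line along which they close (so a half turn about z gives the same grasp; the last joint's range is limited). The gripper opens to 85 mm and grips with 20 to 120 N. Pads are 22 mm wide; open, the fingers measure 114 mm over their backs; the gripper's body (76 mm by 85 mm) begins 54 mm behind the grasp point. The pads swing forward as they close: fully open they stand 13 mm farther back than shut.
Start: joints at [-1.225, 0.241, 0.005, 1.335, 0, 1.571], TCP at [0.169, -0.47, 0.248] pointing down, gripper open.
Joint ranges: [-2.72, 2.72], [-1.05, 1.87], [-1.09, 1.28], [-1.99, 2.15], [-1.42, 1.44], [-3.14, 3.14]. Speed limits (rad/s): [2.79, 2.79, 3.14, 3.14, 3.14, 3.14].

### API

Orientations are given as a unit quaternion [w, x, y, z].
In Python, from station import get_obs, snapshot, sign_off, tips_ahead gives the robot as it stands.
- The arm moves only by the shell command python3 -m jog 'ROWS' [FORCE]. ROWS is text: rows parted by semicolons, each of 7 numbers parted by spaces: the closure in counts, from 0 (fully open) to 255 (shut), then the shift along the tool's x, y, z normalised to -1 to 1, where 1 is 0.8 m, then the turn, a rotation vector about the tool's x, y, z normalised to -1 to 1, where 1 is pi/4 rad. In form: gripper tx ty tz rx ry rz; .... A call has 1 to 5 rows; each row is the pose to reach, as a shift and turn from the pose commanded when the call began, along the tool's axes at that moment; what a row does not reach only later rows make up. A row lasts 1/12 s, in which the tool goes at most 41.7 mm and 7.16 degrees, less where a joint would pass 70% of its speed; a pose out of reach is approached as far as the arm can. A call with a number of a shift or a turn outside -1 to 1 is refused whole. A call with a gripper value outside its range is refused whole. The fingers move at their own pace and stop on an object; FORCE is the grip in N (left out, the last holds). Time passes only in rows, so rows that repeat a pose let the fingers close. It gives the time, the measured TCP pose, the force, the opening and the grip force at its end, in the units of the state.
- get_obs(): the state, without advancing time (a new reading comes with each control period).
- snapshot(name): name is "scene" or "top" or "wrist"; returns a dict with "pixels" (480x640x3 uint8, red, green, blue), "range_z" (480x640 float32, m along the optical axis (not along the pixel's ray), 0 where there is no reading), "fx", "fy", "cx", "cy" (pixels), "R" (3x3) and "t" (3): a world point X has camera coordinates R X + t. Camera axes: x right, y down, z forward; pixel columns grow to the right and rows downward; lengths in m; the calibration is good to about 2 mm. A picture is of the moment at which its call begins.
- sign_off(): hands the job in; it is judged then, once.
The state is a dict: "time": time; "qpos": joint angles; "qvel": joint speeds; "effort": joint torques, N m; "tool_pos": TCP position; "orientation": TCP orientation; "wrist_force": force on the tool from outside, world axes, zero at the start; "wrist_torque": the same for the moment, N m; "width": finger opening in m; "finger_force": force on a finger pad.
Only numpy, scipy, OpenCV 4.12 (cv2) and the standard library are available. Lean on these libraries where they do the work, as an engineer would, in place of code of your own. Each camera call takes 0.05 s, during which the arm holds its last target. There are 200 camera calls.

### The job

Close the LED driver: pick up the loose white cover and lay it on the open driver housing with its long back edge (the plain one, away from the orange band) flush against the flat face of the heat sink, so that its end notches line up with the two orange spring clips. Then press the cover straight down until both clips snap over it and it sits fully home on the rim, and keep pressing: finish with the hand still holding the cover firmly down (5 N or more), not letting go. Leave the other things on the bench where they are.

Things in the scene. Friction and masses are not known exactly. Their poses are not given: they have to be found in the camera images.
- driver_cover: Loose white cover, 90 g, lying on the bench, right way up. Plate 74 (its x) x 148 (y) x 5 mm; raised block in the middle 50 (x) x 36 (y) mm, 24 mm above the plate (top 29 mm above the underside): grip it across the 36 mm. A notch 24 mm wide, 6 deep in the middle of each short end. Orange band along the front edge (-x); back edge (+x) plain. Origin: centre of underside; x to the back edge, z up.
- driver_base: The open driver, fixed, level: grey plate 128 (x) x 204 (y) x 8 mm with a black housing (green board inside), a finned heat sink behind it and orange clips over its two ends (tops at z = 52 mm). Cover at home: its origin at x = 0, y = 0, z = 34 mm here, same heading. Origin: underside of the plate, below the housing's centre; x to the heat sink, z up.
- driver_housing: The black housing, part of the driver and fixed to it: same origin and axes as driver_base. Its rim, the seat of the cover, is 72 (x) x 134 (y) mm and lies at z = 34 mm.
- cover_back (a point): Middle of the cover's back edge, at the underside: 37 mm from the cover's origin along its +x.
- cover_left (a point): Point on the underside of the cover, 64 mm from its origin along its +y.
- cover_right (a point): Point on the underside of the cover, 64 mm from its origin along its -y.
- sink_face (a point): Middle of the heat sink's flat upright face, in driver_base at x = 37 mm, y = 0, z = 50 mm; the face is 128 mm long (y), its top at z = 66 mm.
- clip_left (a joint): Orange spring clip at the driver's +y end, 18 mm wide; rad, 0 at rest, grows outward, springs back. Its sloped hook reaches 2.5 mm over the notch edge of a seated cover. A cover laid in place meets both slopes with its underside 12 mm above the seat; about 8 to 15 N in all push both clips aside (0.1 rad) over the next 6 mm, then the force drops; 1 to 2 mm above the seat they snap back over the plate.
- clip_right (a joint): The same orange spring clip at the -y end of the driver; 0 at rest, grows outward.
- bin_grey: Small open grey parts bin, 100 x 70 x 38 mm; bystander. Origin: centre of the underside.
- bin_blue: Small open blue parts bin, 100 x 70 x 38 mm; bystander. Origin: centre of the underside.
- screwdriver: Small orange screwdriver lying flat, 128 mm long; bystander. Origin: underside.

How it is judged:
On the way, in this order (a step that is already met when the one before it is completed fails the run):
1. the cover is laid on the driver with its back edge flush against the heat sink, above the clips, not yet pressed home (x of cover_back in the frame of driver_base above 0.0345 m and y of cover_back in the frame of driver_base between -0.006 and 0.006 m and angle between the x axis of driver_cover and the x axis of driver_base, either way round below 0.06 rad and z of cover_left in the frame of driver_base between 0.037 and 0.054 m and z of cover_right in the frame of driver_base between 0.037 and 0.054 m), for 0.1 s.
2. both clips have snapped over the cover and it sits on the rim (z of each of cover_left, cover_right in the frame of driver_base below 0.0355 m and value of joint each of clip_left, clip_right below 0.03 rad), for 0.1 s.
At the end, for the whole second after the job is handed in: cover on the rim at both ends (within 1.5 mm), back edge within 2.5 mm of the heat sink, centred within 4 mm, square within 0.05 rad; both clips sprung back over it (under 0.03 rad); the fingers still on it, pressing it onto the housing with more than 4 N (all of step 2 and x of cover_back in the frame of driver_base above 0.0345 m and y of cover_back in the frame of driver_base between -0.004 and 0.004 m and angle between the x axis of driver_cover and the x axis of driver_base, either way round below 0.05 rad and contact force between the fingers and driver_cover above 3 N and contact force between driver_cover and driver_housing above 4 N); the arm keeps its last pose, push and grip.
It fails at once if another thing on the bench is moved by more than 30 mm (distance of any of bin_grey, bin_blue, screwdriver from where it was at the start of the episode above 0.03 m).
It also fails if it takes over 48 s, if anything falls off the work surface, if the arm or the gripper's body presses on something with over 40 N, if the wrist force passes 120 N, or if a joint passes its speed limit or range.

## Working session

There is one attempt and no reset: what is moved stays moved. The work goes in short steps, Python scripts to look and compute and a shell command to move; the robot and the scene stay as the last step left them, time stands still between calls to the robot, and variables do not carry over. Pictures are saved under pics/ and viewed, at most 10 in all, crops included, and the job is handed in when it is done.

```bash
mkdir -p pics; ls
cat > h.py <<'E'
import numpy as np, cv2
from station import get_obs, snapshot, sign_off, tips_ahead
def cloud(s):
    z=s["range_z"]; v,u=np.mgrid[:480,:640]
    P=np.stack([(u-s["cx"])/s["fx"]*z,(v-s["cy"])/s["fy"]*z,z],-1)
    return (P-s["t"])@s["R"]   # R^T (c - t)
def save(s,n): cv2.imwrite(f"pics/{n}.png",s["pixels"][...,::-1])
E
python3 - <<'E'
from h import *
s=snapshot("top"); save(s,"top1"); np.savez("top1.npz",**s)
P=cloud(s); print(get_obs()); print(tips_ahead)
print(-s["R"].T@s["t"],s["R"])
E
```

```text
pics
{'time': 0.05, 'qpos': array([-1.22501717e+00,  2.41408605e-01,  3.77215200e-03,  1.33521236e+00,
        1.81117817e-06,  1.57081201e+00]), 'qvel': array([ 0.00133264, -0.00114888,  0.00149219,  0.00069159,  0.00021185,
       -0.00037029]), 'effort': array([-8.12504968e-04, -3.73492920e+01,  2.53291690e+01,  1.09946926e-02,
        1.29888309e-05, -4.42921305e-06]), 'tool_pos': array([ 0.16926914, -0.46986087,  0.2474334 ]), 'orientation': array([-1.01109905e-03,  9.85092617e-01,  1.72021752e-01, -1.75660167e-04]), 'wrist_force': array([-0.14738835,  1.07587098,  0.8133492 ]), 'wrist_torque': array([-0.05690289,  0.01170251, -0.01631714]), 'finger_force': 0.0, 'width': 0.08520618337480562}
0.017
[ 3.24981627e-01 -1.14577871e-03  1.64876796e+00] [[ 0.00897404 -0.99983326  0.01590371]
 [-0.99483772 -0.01053464 -0.10093037]
 [ 0.10108108 -0.01491586 -0.99476637]]
```

View pics/top1.png

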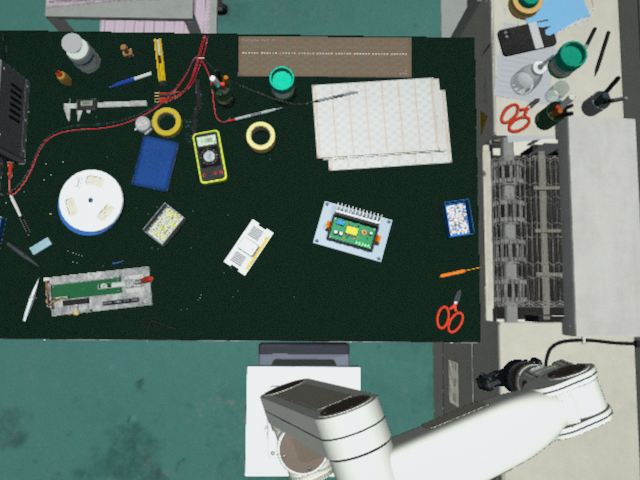

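The top view shows the cover near pixel (248,247), the driver at (355,232), the grey bin at (164,223), the blue bin at (458,217) and the screwdriver at (460,271). Next I fit poses from the cloud and enlarge the cover/driver area.

Run:
```python
from h import *
s=dict(np.load("top1.npz")); P=cloud(s); I=s["pixels"]
c=I[185:285,210:410]; cv2.imwrite("pics/crop1.png",cv2.resize(c[...,::-1],(800,400),interpolation=cv2.INTER_CUBIC))
print("table z",np.median(P[285:330,200:400,2]))
def rect(m,off,n):
    v,u=np.nonzero(m); p=P[v+off[0],u+off[1]]
    r=cv2.minAreaRect(p[:,:2].astype(np.float32)*1000); print(n,len(p),r,"z",np.percentile(p[:,2],[5,50,95]))
b=P[210:285,215:285]; bi=I[210:285,215:285].astype(int)
rect((bi.min(-1)>90)&(b[...,2]<.06),(210,215),"cover white")
rect((b[...,2]>.02)&(b[...,2]<.06),(210,215),"block")
rect((bi[...,0]-bi[...,2]>60)&(bi[...,0]>120),(210,215),"cover orange")
b=P[190:275,305:405]; bi=I[190:275,305:405].astype(int)
rect((bi.min(-1)>110)&(b[...,2]<.02),(190,305),"plate")
rect((b[...,2]>.056),(190,305),"sink")
rect((bi[...,0]-bi[...,2]>70)&(bi[...,0]>150)&(bi[...,1]<130),(190,305),"clips")
```

```text
table z 0.00054817317378527
cover white 1390 ((482.17401123046875, 161.88201904296875), (78.28870391845703, 150.16470336914062), 56.71717071533203) z [-0.00151264  0.00631433  0.03097213]
block 229 ((482.6927185058594, 159.77069091796875), (50.23780059814453, 35.883567810058594), 57.078712463378906) z [0.02287611 0.02819791 0.03575884]
cover orange 82 ((465.8348083496094, 136.43482971191406), (6.441656112670898, 107.55148315429688), 56.85414123535156) z [-0.00018644  0.00583981  0.01083001]
plate 1477 ((534.07421875, -135.86767578125), (204.0150146484375, 134.35459899902344), 74.75949096679688) z [0.00098372 0.00801705 0.01548423]
sink 293 ((446.6794738769531, -112.37937927246094), (149.2525177001953, 294.0353088378906), 74.48462677001953) z [0.05756258 0.06557702 1.64876796]
clips 20 ((516.7393798828125, -132.07501220703125), (147.36952209472656, 27.83179473876953), 74.5060043334961) z [0.03755897 0.0473361  0.05478927]
```

View pics/crop1.png

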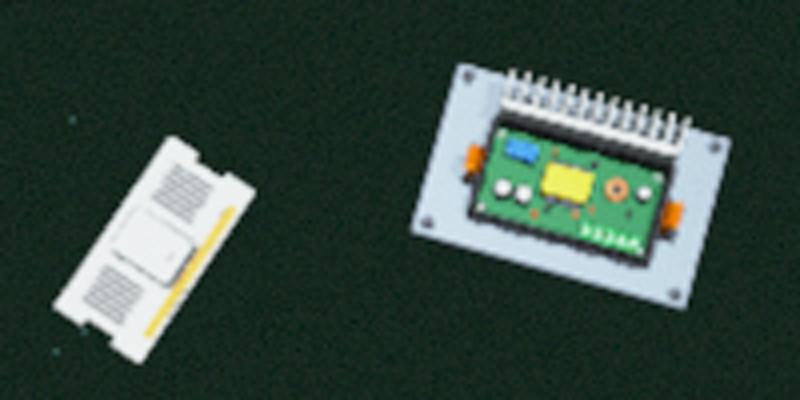

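The crop shows the cover with its orange band on the lower right (crop about (190,270)). The cover's +x therefore points up-left, at a world heading of about 57°. The driver's sink is at the top (crop (595,115)) with clips at (473,160) and (672,215), so its heading is about -15°. J6 range means gripping with tool x opposite to cover x. I'll pass over the driver for a closer look first.

```bash
cat >> h.py <<'E'
def yaw(): 
    from scipy.spatial.transform import Rotation as R
    m=R.from_quat(np.roll(get_obs()["orientation"],-1)).as_matrix(); return np.arctan2(m[1,0],m[0,0])
def rel(d,psi):  # world shift (m) -> normalised tool shift, tool pointing down, tool x at yaw psi
    c,s=np.cos(psi),np.sin(psi); return np.round(np.array([d[0]*c+d[1]*s,d[0]*s-d[1]*c,-d[2]])/.8,4)
E
python3 - <<'E'
from h import *
y=yaw(); print(np.degrees(y))
for k in range(4): print(rel([.07,.085,.01],y+np.radians(36*k)))
E
```

```text
19.81078805530921
[ 0.1183 -0.0703 -0.0125]
[ 0.1371  0.0127 -0.0125]
[ 0.1034  0.0908 -0.0125]
[ 0.0303  0.1343 -0.0125]
```

```bash
python3 -m jog '0 0.118 -0.070 -0.0125 0 0 -0.78;0 0.118 -0.070 -0.0125 0 0 -0.78;0 0.118 -0.070 -0.0125 0 0 -0.78;0 0.118 -0.070 -0.0125 0 0 -0.78;0 0.118 -0.070 -0.0125 0 0 -0.78'
python3 -m jog '0 0.137 0.013 -0.0125 0 0 -0.78;0 0.137 0.013 -0.0125 0 0 -0.78;0 0.137 0.013 -0.0125 0 0 -0.78;0 0.137 0.013 -0.0125 0 0 -0.78;0 0.137 0.013 -0.0125 0 0 -0.78'
python3 -m jog '0 0.103 0.091 -0.0125 0 0 -0.78;0 0.103 0.091 -0.0125 0 0 -0.78;0 0.103 0.091 -0.0125 0 0 -0.78;0 0.103 0.091 -0.0125 0 0 -0.78;0 0.103 0.091 -0.0125 0 0 -0.78'
python3 -m jog '0 0.030 0.134 -0.0125 0 0 -0.78;0 0.030 0.134 -0.0125 0 0 -0.78;0 0.030 0.134 -0.0125 0 0 -0.78;0 0.030 0.134 -0.0125 0 0 -0.78;0 0.030 0.134 -0.0125 0 0 -0.78'
python3 - <<'E'
from h import *
s=snapshot("wrist"); save(s,"w1"); np.savez("w1.npz",**s); o=get_obs(); print(o["tool_pos"],np.degrees(yaw()),o["qpos"]); print(-s["R"].T@s["t"],s["R"][2])
E
```

```text
time: 0.47
tool_pos: [0.2402, -0.3842, 0.2581]
orientation: [-0.0, 0.885, 0.465, 0.0]
wrist_force: [-0.2, -0.9, 0.3]
width: 0.0856
finger_force: 0.0
time: 0.88
tool_pos: [0.3116, -0.3005, 0.268]
orientation: [-0.0, 0.704, 0.711, 0.0]
wrist_force: [-0.3, -0.3, 0.3]
width: 0.0854
finger_force: 0.0
time: 1.3
tool_pos: [0.3844, -0.2181, 0.2778]
orientation: [-0.001, 0.457, 0.89, 0.0]
wrist_force: [0.0, 0.2, 0.0]
width: 0.0857
finger_force: 0.0
time: 1.72
tool_pos: [0.4582, -0.1368, 0.2875]
orientation: [-0.001, 0.167, 0.986, 0.0]
wrist_force: [-0.2, -0.0, 0.1]
width: 0.0854
finger_force: 0.0
[ 0.45771999 -0.13727118  0.28748761] 160.85556757932198 [-2.91336857e-01  1.84145761e-01  3.49367910e-02  1.42340736e+00
 -5.02133749e-05  4.27964515e-02]
[ 0.38940946 -0.11295387  0.41204256] [ 0.27051702 -0.09557307 -0.95795946]
```

View pics/w1.png

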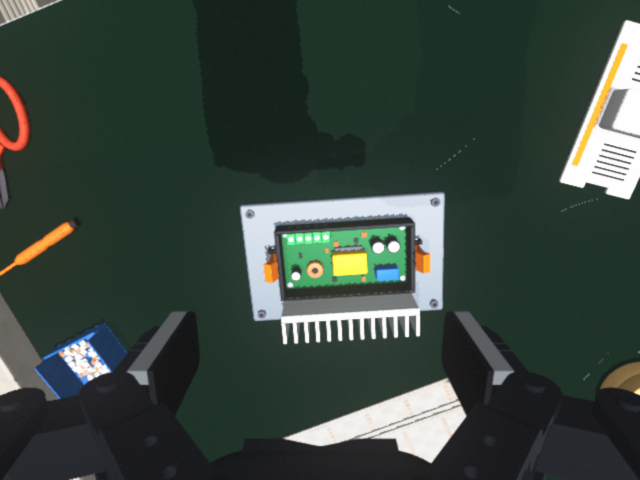

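The wrist view shows the whole driver (plate 240–445 × 193–320), sink face at row ~300, clips at (270,268) and (422,260). Fitting the driver pose.

Run:
```python
from h import *
s=dict(np.load("w1.npz")); P=cloud(s); I=s["pixels"].astype(int)
m=np.zeros((480,640),bool); m[185:350,230:455]=1
print("table z",np.median(P[150:180,400:500,2]))
z=P[...,2]
pl=m&(I.min(-1)>100)&(abs(z-.008)<.005)
r=cv2.minAreaRect(P[pl][:,:2].astype(np.float32)*1000); print("plate",pl.sum(),r,np.median(z[pl]))
th=np.radians(r[2]); th=(th+np.pi/4)%(np.pi/2)-np.pi/4; 
f=m&(z>.042)&(z<.060); 
def toloc(p,th): return p[:,0]*np.cos(th)+p[:,1]*np.sin(th), -p[:,0]*np.sin(th)+p[:,1]*np.cos(th)
x,y=toloc(P[f],th); c=toloc(np.array([[*r[0],0]])/1000,th); x-=c[0];y-=c[1]
k=(abs(y)<.055)&(x>0)
print("face x hist rel plate centre",np.histogram(x[k],np.arange(-.02,.08,.002)))
xm=np.median(x[k]);k&=abs(x-xm)<.004
A=np.polyfit(y[k],x[k],1); print("th",np.degrees(th),"face slope deg",np.degrees(np.arctan(A[0])),"x0",A[1],k.sum())
top=m&(abs(z-.066)<.004); xx,yy=toloc(P[top],th); print("sink top y ext",np.percentile(yy-c[1],[1,99]),"x",np.percentile(xx-c[0],[1,99]),np.median(z[top]))
cl=m&(I[...,0]-I[...,2]>90)&(I[...,1]<140)&(z>.02); X,Y=toloc(P[cl],th);X-=c[0];Y-=c[1]
for sg in(1,-1):
    q=sg*Y>.06; print("clip",sg,q.sum(),np.percentile(X[q],[2,50,98]),np.percentile(Y[q],[2,50,98]),np.percentile(P[cl][q][:,2],[2,98]))
bl=m&(I.max(-1)<60)&(abs(z-.034)<.003); X,Y=toloc(P[bl],th); print("rim x",np.percentile(X-c[0],[1,99]),"y",np.percentile(Y-c[1],[1,99]),np.median(P[bl][:,2]))
```

```text
table z -0.001211044972892757
plate 9267 ((531.86376953125, -136.34646606445312), (203.7701873779297, 127.51585388183594), 74.6252212524414) 0.0068998929538895476
face x hist rel plate centre (array([  0,   0,   0,   0,   0,   0,   0,   0,   0,   0,   0,   0,   0,
         0,   0,   0,   0,   0,   0,   0,   0,   0,   0,   0,   0, 887,
        79,   0,   0,   0,   2,   5,  23,  13,  30,  30,  33,  35,  36,
        26,   0,   0,   0,   0,   0,   0,   0,   0,   0]), array([-2.00000000e-02, -1.80000000e-02, -1.60000000e-02, -1.40000000e-02,
       -1.20000000e-02, -1.00000000e-02, -8.00000000e-03, -6.00000000e-03,
       -4.00000000e-03, -2.00000000e-03, -1.73472348e-17,  2.00000000e-03,
        4.00000000e-03,  6.00000000e-03,  8.00000000e-03,  1.00000000e-02,
        1.20000000e-02,  1.40000000e-02,  1.60000000e-02,  1.80000000e-02,
        2.00000000e-02,  2.20000000e-02,  2.40000000e-02,  2.60000000e-02,
        2.80000000e-02,  3.00000000e-02,  3.20000000e-02,  3.40000000e-02,
        3.60000000e-02,  3.80000000e-02,  4.00000000e-02,  4.20000000e-02,
        4.40000000e-02,  4.60000000e-02,  4.80000000e-02,  5.00000000e-02,
        5.20000000e-02,  5.40000000e-02,  5.60000000e-02,  5.80000000e-02,
        6.00000000e-02,  6.20000000e-02,  6.40000000e-02,  6.60000000e-02,
        6.80000000e-02,  7.00000000e-02,  7.20000000e-02,  7.40000000e-02,
        7.60000000e-02,  7.80000000e-02]))
th -15.374778747558588 face slope deg 0.04326874795024335 x0 0.03148701380180893 966
sink top y ext [-0.06284903  0.06340884] x [0.03098687 0.05913271] 0.06469972379879103
clip 1 156 [-0.01480263 -0.00745421  0.00179898] [0.06594462 0.06823978 0.07252509] [0.03187728 0.05036478]
clip -1 136 [-0.01468158 -0.00828964  0.00150057] [-0.07348875 -0.06818833 -0.06552371] [0.02301969 0.0502798 ]
rim x [-0.04193845  0.02868072] y [-0.0629055   0.06167407] 0.03210043337245866
```

Run:
```python
from h import *
for k in range(3): print(rel([-.001,.085,-.016],np.radians(160.9+25.4*k)))
```

```text
[0.0359 0.1    0.02  ]
[-0.0104  0.1057  0.02  ]
[-0.0548  0.0911  0.02  ]
```

```bash
python3 -m jog '0 0.036 0.100 0.02 0 0 -0.564;0 0.036 0.100 0.02 0 0 -0.564;0 0.036 0.100 0.02 0 0 -0.564;0 0.036 0.100 0.02 0 0 -0.564'
python3 -m jog '0 -0.010 0.106 0.02 0 0 -0.564;0 -0.010 0.106 0.02 0 0 -0.564;0 -0.010 0.106 0.02 0 0 -0.564;0 -0.010 0.106 0.02 0 0 -0.564'
python3 -m jog '0 -0.055 0.091 0.02 0 0 -0.564;0 -0.055 0.091 0.02 0 0 -0.564;0 -0.055 0.091 0.02 0 0 -0.564;0 -0.055 0.091 0.02 0 0 -0.564;0 -0.055 0.091 0.02 0 0 -0.564'
python3 - <<'E'
from h import *
s=snapshot("wrist"); save(s,"w2"); np.savez("w2.npz",**s); o=get_obs(); print(o["tool_pos"],np.degrees(yaw()),o["qpos"])
P=cloud(s);z=P[...,2];I=s["pixels"].astype(int)
m=np.zeros((480,640),bool); m[100:420,160:480]=1
print("table",np.median(z[60:100,250:400]))
w=m&(I.min(-1)>110)&(abs(z-.004)<.006); p=P[w]
C=cv2.minAreaRect(p[:,:2].astype(np.float32)*1000); print("plate",w.sum(),C,np.median(p[:,2]))
b=m&(abs(z-.028)<.004); print("block",b.sum(),cv2.minAreaRect(P[b][:,:2].astype(np.float32)*1000),np.median(z[b]))
E
```

```text
time: 2.1
tool_pos: [0.4565, -0.0511, 0.2712]
orientation: [-0.001, -0.052, 0.999, 0.0]
wrist_force: [0.3, -0.1, 1.0]
width: 0.0852
finger_force: 0.0
time: 2.43
tool_pos: [0.4562, 0.034, 0.2552]
orientation: [-0.001, -0.27, 0.963, 0.0]
wrist_force: [0.7, -0.0, 0.2]
width: 0.0854
finger_force: 0.0
time: 2.85
tool_pos: [0.4568, 0.1176, 0.2395]
orientation: [-0.001, -0.472, 0.881, 0.0]
wrist_force: [-0.2, -0.7, 0.2]
width: 0.0856
finger_force: 0.0
[0.45698137 0.11705321 0.23978404] -123.80121643319944 [ 2.50809743e-01  1.89845978e-01 -8.21706517e-02  1.30010191e+00
 -9.31188967e-05 -7.30043578e-01]
table -0.0010939353603546878
plate 9944 ((484.3235778808594, 160.8677978515625), (77.06880187988281, 150.84259033203125), 57.09557342529297) 0.003768947307657013
block 2211 ((483.2375793457031, 159.47140502929688), (49.39247512817383, 35.234283447265625), 57.222740173339844) 0.027647366650938525
```

View pics/w2.png

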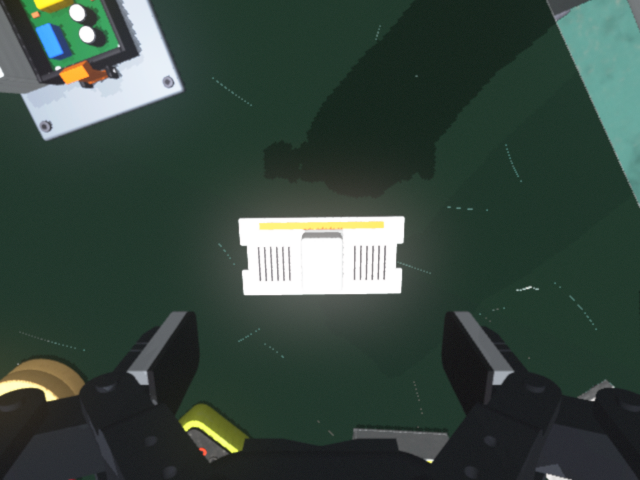

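The wrist view shows the cover alone at (322,256), its orange band on the far side, block at (322,262); nothing is nearby. Working out the pick.

Run:
```python
from h import *
print(rel([.4837-.457,.1602-.1171,-.15],yaw()))
```

```text
[-0.0633  0.0022  0.1875]
```

```bash
python3 -m jog '0 -0.0633 0.0022 0.10 0 0 -0.02;0 -0.0633 0.0022 0.1875 0 0 -0.02;0 -0.0633 0.0022 0.1875 0 0 -0.02;0 -0.0633 0.0022 0.1875 0 0 -0.02;0 -0.0633 0.0022 0.1875 0 0 -0.02'
python3 -m jog '0 0 0 0 0 0 0'
python3 - <<'E'
from h import *
o=get_obs(); print(o["tool_pos"],np.degrees(yaw())); print(rel(np.array([.4837,.1602,.029])-o["tool_pos"],yaw()))
E
```

```text
time: 3.32
tool_pos: [0.4796, 0.1587, 0.0835]
orientation: [-0.006, -0.478, 0.879, 0.001]
wrist_force: [-1.0, -0.5, -0.9]
width: 0.0857
finger_force: 0.0
time: 3.4
tool_pos: [0.4824, 0.159, 0.0887]
orientation: [-0.003, -0.478, 0.878, 0.0]
wrist_force: [0.9, -0.2, -0.1]
width: 0.0855
finger_force: 0.0
[0.48238433 0.15898463 0.08870894] -122.90313713325895
[-0.0022 -0.0006  0.0746]
```

```bash
python3 -m jog '0 0 0 0.04 0 0 0;0 0 0 0.076 0 0 0;0 0 0 0.076 0 0 0;0 0 0 0.076 0 0 0'
python3 -m jog '255 0 0 0 0 0 0;255 0 0 0 0 0 0;255 0 0 0 0 0 0;255 0 0 0 0 0 0;255 0 0 0 0 0 0' 60
python3 -m jog '255 0 0 0 0 0 0;255 0 0 0 0 0 0;255 0 0 0 0 0 0;255 0 0 0 0 0 0;255 0 0 0 0 0 0'
python3 - <<'E'
from h import *
o=get_obs(); print(o["tool_pos"],np.degrees(yaw()))
E
```

```text
time: 3.73
tool_pos: [0.4842, 0.1595, 0.0309]
orientation: [-0.0, -0.478, 0.878, -0.0]
wrist_force: [0.3, 1.2, 0.1]
width: 0.0856
finger_force: 0.0
time: 4.15
tool_pos: [0.4853, 0.1605, 0.0313]
orientation: [0.002, -0.479, 0.878, -0.0]
wrist_force: [-0.0, -1.1, 7.9]
width: 0.0339
finger_force: 62.1
time: 4.57
tool_pos: [0.4853, 0.1605, 0.0313]
orientation: [0.002, -0.479, 0.878, -0.0]
wrist_force: [0.5, 0.3, 7.0]
width: 0.0345
finger_force: 62.0
[0.48529002 0.1605349  0.031314  ] -122.75070845721945
```

Gripped (34.5 mm opening, 62 N). Lift, then look at the cover in the hand.

```bash
python3 -m jog '255 0 0 -0.03 0 0 0;255 0 0 -0.07 0 0 0;255 0 0 -0.12 0 0 0;255 0 0 -0.15 0 0 0;255 0 0 -0.15 0 0 0'
python3 -m jog '255 0 0 0 0 0 0;255 0 0 0 0 0 0'
python3 - <<'E'
from h import *
s=snapshot("wrist"); save(s,"w3"); np.savez("w3.npz",**s); o=get_obs(); print(o["tool_pos"],np.degrees(yaw()))
tgt=np.array([.5266,-.1349])-.03*np.array([np.cos(-.268),np.sin(-.268)]); d=np.append((tgt-o["tool_pos"][:2])/3,0)
for k in range(3): print(rel(d,yaw()-np.radians(24.2*k)))
E
```

```text
time: 4.98
tool_pos: [0.4878, 0.1614, 0.156]
orientation: [0.006, -0.479, 0.878, -0.001]
wrist_force: [0.7, 0.7, -0.3]
width: 0.0346
finger_force: 61.1
time: 5.15
tool_pos: [0.4833, 0.1599, 0.1489]
orientation: [-0.001, -0.479, 0.878, 0.0]
wrist_force: [-0.4, -0.6, -1.7]
width: 0.0344
finger_force: 61.1
[0.48273772 0.15969188 0.14807233] -122.74661748880014
[ 0.0971 -0.0698 -0.    ]
[ 0.0599 -0.1035 -0.    ]
[ 0.0122 -0.119  -0.    ]
```

View pics/w3.png

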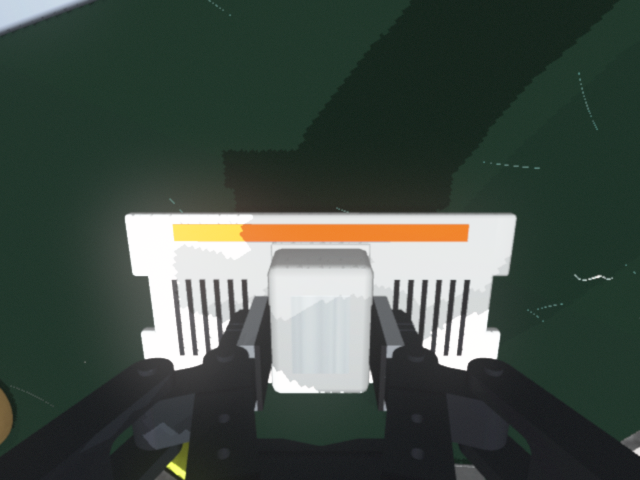

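The cover hangs level and square in the hand, front edge at row 214, ends at columns ~127 and ~515. Measure its in-hand pose and carry it over in the same step.

```bash
python3 - <<'E'
from h import *
s=dict(np.load("w3.npz")); P=cloud(s); I=s["pixels"].astype(int)
t=np.array([.4827,.1597,.1481]); a=np.radians(-122.75); c,n=np.cos(a),np.sin(a)
Q=P-t; L=np.stack([Q[...,0]*c+Q[...,1]*n, Q[...,0]*n-Q[...,1]*c, Q[...,2]],-1) # tool x, tool y, up
m=np.zeros((480,640),bool); m[205:300,115:530]=1; m&=(I[...,0]>120)&(L[...,2]>-.06)
p=L[m]; pl=p[p[:,2]<np.median(p[:,2])+.006]; print("plate top up",np.median(pl[:,2]),"tilt fit",np.linalg.lstsq(np.c_[pl[:,:2],np.ones(len(pl))],pl[:,2],rcond=None)[0])
ys=np.arange(-.06,.061,.01); e=np.array([pl[abs(pl[:,1]-y)<.004][:,0].max() for y in ys]); f=np.polyfit(ys,e,1); print("front x",e.round(4),"slope deg",np.degrees(np.arctan(f[0])),f[1])
q=pl[abs(pl[:,0]-f[1]+.012)<.006]; print("y ends",q[:,1].min(),q[:,1].max())
E
python3 -m jog '255 0.049 -0.035 0 0 0 0.269;255 0.097 -0.070 0 0 0 0.538;255 0.097 -0.070 0 0 0 0.538;255 0.097 -0.070 0 0 0 0.538;255 0.097 -0.070 0 0 0 0.538'
python3 -m jog '255 0.060 -0.1035 0 0 0 0.538;255 0.060 -0.1035 0 0 0 0.538;255 0.060 -0.1035 0 0 0 0.538;255 0.060 -0.1035 0 0 0 0.538;255 0.060 -0.1035 0 0 0 0.538'
python3 -m jog '255 0.012 -0.119 0 0 0 0.538;255 0.012 -0.119 0 0 0 0.538;255 0.012 -0.119 0 0 0 0.538;255 0.012 -0.119 0 0 0 0.538;255 0.012 -0.119 0 0 0 0.538'
python3 -m jog '255 0 0 0 0 0 0;255 0 0 0 0 0 0'
python3 - <<'E'
from h import *
o=get_obs(); print(o["tool_pos"],np.degrees(yaw()))
s=snapshot("wrist"); save(s,"w4"); np.savez("w4.npz",**s)
E
```

```text
plate top up -0.026683986549763963 tilt fit [-0.00150864  0.0021078  -0.02664799]
front x [0.0377 0.0376 0.0379 0.0377 0.0378 0.0378 0.0379 0.0378 0.0377 0.038
 0.0378 0.0378 0.0378] slope deg 0.06775792537094212 0.03779769640857109
y ends -0.07472305741214347 0.07340264358370852
time: 5.62
tool_pos: [0.4877, 0.0632, 0.1475]
orientation: [-0.002, -0.283, 0.959, 0.0]
wrist_force: [-0.0, -0.1, -1.4]
width: 0.0344
finger_force: 61.0
time: 6.03
tool_pos: [0.4932, -0.0316, 0.1481]
orientation: [-0.001, -0.077, 0.997, 0.0]
wrist_force: [0.2, 0.3, -0.5]
width: 0.0344
finger_force: 61.0
time: 6.45
tool_pos: [0.4987, -0.1266, 0.1484]
orientation: [-0.001, 0.133, 0.991, 0.0]
wrist_force: [-0.5, 0.3, -1.2]
width: 0.0342
finger_force: 61.1
time: 6.62
tool_pos: [0.4989, -0.1254, 0.1489]
orientation: [-0.001, 0.132, 0.991, 0.0]
wrist_force: [0.2, -0.1, -1.2]
width: 0.0344
finger_force: 61.1
[ 0.4989225  -0.12544624  0.14893364] 164.85413521566383
```

View pics/w4.png

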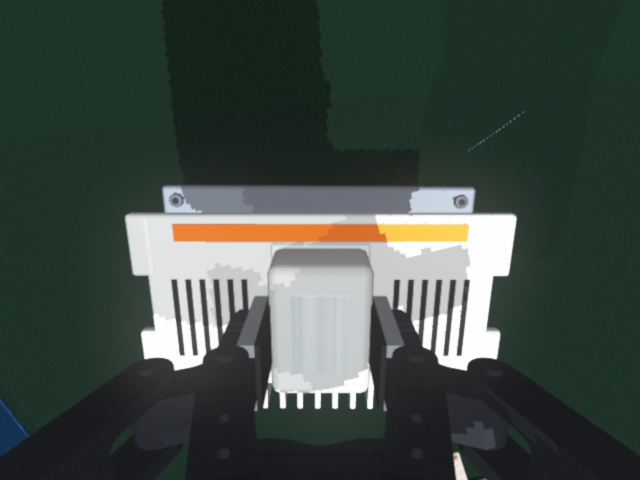

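The wrist view shows the held cover above the driver, the plate behind it (row 187–213), and sink fins peeking out below the block (265–375, 400). The cover sits about 0.6 mm off in the hand. Move 8 mm short of the sink, underside above the clip tops.

```bash
cat >> h.py <<'E'
TH=np.radians(-15.4); D=np.array([.5266,-.1349]); ex=np.array([np.cos(TH),np.sin(TH)]); ey=np.array([-ex[1],ex[0]])
def togo(x,y,under):
    o=get_obs(); t=np.append(D+(x+.0006)*ex+(y+.0006)*ey,under+.0313); q=o["tool_pos"][:2]-D
    print("cover now x,y,under",np.round([q@ex-.0006,q@ey-.0006,o["tool_pos"][2]-.0313],4),"yaw err deg",round(np.degrees(yaw())-164.6,2),"F",o["wrist_force"].round(1)); print("rel",rel(t-o["tool_pos"],yaw()))
E
python3 -c "from h import *; togo(-.008,0,.057)"
```

```text
cover now x,y,under [-0.0297  0.0012  0.1178] yaw err deg 0.23 F [-0.1  0.4 -0.7]
rel [-0.0271 -0.0016  0.076 ]
```

```bash
python3 -m jog '255 -0.027 -0.0015 0.02 0 0 0.005;255 -0.027 -0.0015 0.05 0 0 0.005;255 -0.027 -0.0015 0.076 0 0 0.005;255 -0.027 -0.0015 0.076 0 0 0.005;255 -0.027 -0.0015 0.076 0 0 0.005'
python3 -m jog '255 0 0 0 0 0 0;255 0 0 0 0 0 0'
python3 - <<'E'
from h import *
togo(0,0,.057)
for n in ("wrist","scene"):
    s=snapshot(n); save(s,n[0]+"5"); np.savez(n[0]+"5.npz",**s)
E
```

```text
time: 7.08
tool_pos: [0.5185, -0.1324, 0.0877]
orientation: [-0.002, 0.135, 0.991, 0.0]
wrist_force: [0.4, 0.3, -1.2]
width: 0.0345
finger_force: 61.0
time: 7.25
tool_pos: [0.5209, -0.1335, 0.0904]
orientation: [0.001, 0.135, 0.991, -0.0]
wrist_force: [-0.1, -0.5, -1.0]
width: 0.0347
finger_force: 61.0
cover now x,y,under [-0.0065 -0.0007  0.0591] yaw err deg -0.15 F [-0.1 -0.5 -1. ]
rel [-0.0081  0.0009  0.0026]
```

View pics/w5.png

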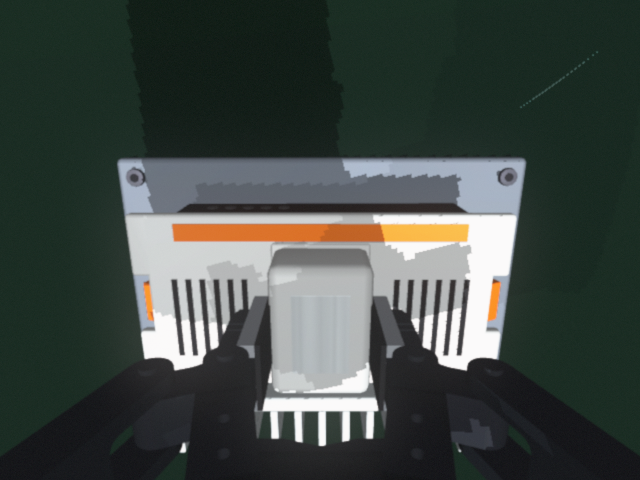

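View pics/s5.png

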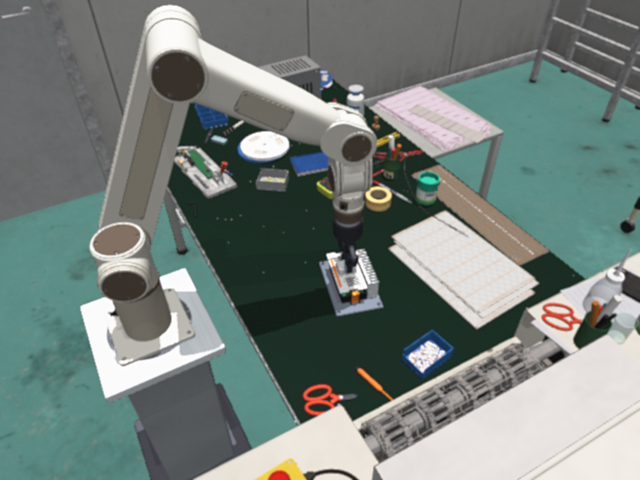

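Wrist view: both orange clips show in the end notches (148,300) and (494,300), symmetric. The scene view confirms the arm and the bystanders (bins, screwdriver at (375,385)) are clear. Now slide gently to the sink.

```bash
python3 -m jog '255 -0.003 0.0005 0.001 0 0 0;255 -0.006 0.0005 0.002 0 0 0;255 -0.008 0.0005 0.002 0 0 0;255 -0.009 0.0005 0.002 0 0 0;255 -0.009 0.0005 0.002 0 0 0'
python3 -m jog '255 0 0 0 0 0 0;255 0 0 0 0 0 0'
python3 -c "from h import *; togo(0,0,.050)"
```

```text
time: 7.77
tool_pos: [0.5265, -0.135, 0.0869]
orientation: [-0.0, 0.136, 0.991, 0.0]
wrist_force: [-1.8, 0.6, 0.3]
width: 0.0348
finger_force: 61.1
time: 7.93
tool_pos: [0.5264, -0.135, 0.0869]
orientation: [-0.0, 0.136, 0.991, 0.0]
wrist_force: [-1.2, 0.3, -0.5]
width: 0.0342
finger_force: 61.1
cover now x,y,under [-0.0007 -0.0007  0.0556] yaw err deg -0.2 F [-1.2  0.3 -0.5]
rel [-0.0009  0.0009  0.007 ]
```

```bash
python3 -m jog '255 -0.001 0.0008 0 0 0 -0.004;255 -0.002 0.0008 0 0 0 -0.004;255 -0.002 0.0008 0 0 0 -0.004'
python3 -m jog '255 0 0 0.002 0 0 0;255 0 0 0.004 0 0 0;255 0 0 0.006 0 0 0;255 0 0 0.006 0 0 0;255 0 0 0.006 0 0 0'
python3 -c "from h import *; togo(0,0,.045)"
```

```text
time: 8.18
tool_pos: [0.5268, -0.1347, 0.0867]
orientation: [-0.002, 0.134, 0.991, -0.0]
wrist_force: [-5.0, 0.0, 1.6]
width: 0.0341
finger_force: 61.3
time: 8.6
tool_pos: [0.5269, -0.1344, 0.0817]
orientation: [-0.002, 0.134, 0.991, 0.0]
wrist_force: [-5.2, 1.1, -0.2]
width: 0.0345
finger_force: 61.3
cover now x,y,under [-0.0005 -0.      0.0504] yaw err deg -0.03 F [-5.2  1.1 -0.2]
rel [-0.0006  0.      0.0067]
```

Against the sink with 5 N, underside at 50 mm (step 1 band). Press down in stages.

```bash
python3 -m jog '255 0 0 0.002 0 0 0;255 0 0 0.004 0 0 0;255 0 0 0.006 0 0 0;255 0 0 0.008 0 0 0;255 0 0 0.010 0 0 0'
python3 -m jog '255 0 0 0.002 0 0 0;255 0 0 0.004 0 0 0;255 0 0 0.006 0 0 0;255 0 0 0.006 0 0 0'
python3 -c "from h import *; togo(0,0,.034)"
```

```text
time: 9.02
tool_pos: [0.5268, -0.1344, 0.0747]
orientation: [-0.002, 0.134, 0.991, 0.0]
wrist_force: [-8.3, 2.2, 9.1]
width: 0.0345
finger_force: 62.3
time: 9.35
tool_pos: [0.5269, -0.1343, 0.0698]
orientation: [-0.001, 0.134, 0.991, 0.0]
wrist_force: [-7.0, 2.2, 5.0]
width: 0.0343
finger_force: 61.9
cover now x,y,under [-0.0005  0.      0.0385] yaw err deg -0.03 F [-7.   2.2  5. ]
rel [-0.0006 -0.      0.0056]
```

```bash
python3 -m jog '255 0 0 0.002 0 0 0;255 0 0 0.004 0 0 0;255 0 0 0.006 0 0 0;255 0 0 0.008 0 0 0;255 0 0 0.008 0 0 0'
python3 -m jog '255 0 0 0.002 0 0 0;255 0 0 0.004 0 0 0;255 0 0 0.004 0 0 0;255 0 0 0.004 0 0 0'
python3 -c "from h import *; togo(0,0,.034)"
```

```text
time: 9.77
tool_pos: [0.5268, -0.1343, 0.0653]
orientation: [-0.001, 0.134, 0.991, 0.0]
wrist_force: [-11.5, 3.8, 17.3]
width: 0.0346
finger_force: 63.2
time: 10.1
tool_pos: [0.5268, -0.1344, 0.0652]
orientation: [-0.0, 0.134, 0.991, 0.0]
wrist_force: [-18.6, 4.8, 36.5]
width: 0.0343
finger_force: 65.5
cover now x,y,under [-0.0006 -0.      0.0339] yaw err deg -0.03 F [-18.6   4.8  36.5]
rel [-0.0007  0.     -0.0001]
```

Stopped at 33.9 mm with 36 N, so it is seated. Ease the push to ~20 N and check the clips.

```bash
python3 -m jog '255 0.0008 0 -0.0015 0 0 0;255 0.0012 0 -0.003 0 0 0;255 0.0012 0 -0.003 0 0 0;255 0.0012 0 -0.003 0 0 0'
python3 - <<'E'
from h import *
togo(0,0,.034)
s=snapshot("wrist"); np.savez("w6.npz",**s); a=s["pixels"][200:380,100:540,::-1]
cv2.imwrite("pics/w6.png",cv2.resize(a,(792,324),interpolation=cv2.INTER_CUBIC))
P=cloud(s); I=s["pixels"].astype(int); cl=np.zeros((480,640),bool); cl[200:380,90:550]=1; cl&=(I[...,0]-I[...,2]>90)&(I[...,1]<140)&(P[...,2]>.03)
q=P[cl][:,:2]-D; X=q@ex;Y=q@ey
for g in(1,-1):
    k=g*Y>.055; print("clip",g,k.sum(),np.percentile(Y[k],[2,50,98]) if k.any() else "", np.percentile(P[cl][k][:,2],[2,50,98]))
E
```

```text
time: 10.43
tool_pos: [0.5267, -0.1343, 0.0653]
orientation: [-0.0, 0.134, 0.991, -0.0]
wrist_force: [-11.6, 2.8, 20.9]
width: 0.0343
finger_force: 63.6
cover now x,y,under [-0.0006 -0.      0.034 ] yaw err deg -0.02 F [-11.6   2.8  20.9]
rel [-0.0008  0.     -0.0001]
clip 1 1674 [0.06608913 0.06987091 0.07727318] [0.04009294 0.04742238 0.05050474]
clip -1 1335 [-0.07685982 -0.06927016 -0.06541078] [0.04029392 0.04757321 0.05076664]
```

View pics/w6.png

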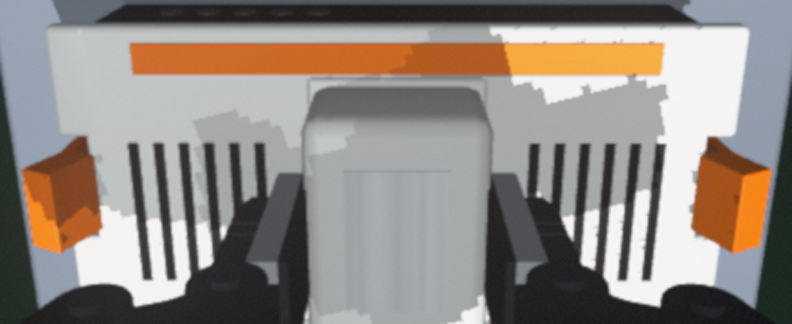

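The crop shows both clips (65,195 and 735,195) hooked over the notch edges. Their inner edges are at ±66 mm, as at rest, and the cover is seated with 21 N on it. Handing in.

```bash
python3 -c "
from station import sign_off,get_obs
print(get_obs()['wrist_force'],sign_off())"
```

```text
the job is handed in; nothing more can be done
[-11.64701232   2.43463438  19.66312826] None
```

The cover is seated on the driver rim and held against the heat sink, and both clips look snapped back over it in the last wrist picture. I handed the job in with the hand still pressing down at about 20 N; no verdict came back.

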